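Find the rocking canister lid and press it home

ROBOT

A 7-joint arm with a two-finger parallel gripper is mounted at the origin on the work surface. World frame = base frame: x ahead of the robot, y to its left, z up, the work surface at z = 0. Lengths are in m, angles in rad, forces in N, time in s.
With the tool pointing down it reaches from about 0.4 to 0.9 m from the base axis. Payload 5.5 kg.
Tool frame: the origin (TCP) lies at the very end of the fingers, on their centre line; the grasp point (between the pads) lies 19 mm behind it (bot.pinch_z is the distance from the TCP to the grasp point, in m); z points along the fingers, x is the direction in which the jaws open and shut, and the axes are right-handed (so a half turn about z gives the same grasp; the last joint's range is limited). The gripper opens to 85 mm and grips with 20 to 120 N. Pads are 22 mm wide; open, the fingers measure 114 mm over their backs; the gripper's body (76 mm by 85 mm) begins 54 mm behind the grasp point. The pads swing forward as they close: fully open they stand 13 mm farther back than shut.
Start: joints at [-1.076, 0.501, -0.427, 1.55, 0.221, 1.138, -0.21], TCP at [0.149, 0.633, 0.231] pointing down, gripper open.
Joint ranges: [-2.88, 2.88], [-0.31, 2.03], [-1.54, 1.56], [0.2, 2.42], [-1.41, 4.55], [0.19, 2.02], [-2.57, 2.57]. Speed limits (rad/s): [2.57, 2.57, 3.14, 3.14, 3.14, 3.14, 3.14].

INTERFACE

Orientations are given as a unit quaternion [x, y, z, w].
In Python, from bench import bot gives the robot as it stands. Calls block until the motion is done:
- bot.goto(position, orientation): joint-space move of the TCP to a pose.
- bot.servo_line(position, max_speed=0.15, orientation=None, contact_N=None): straight line of the TCP; orientation=None keeps the orientation; max_speed is the mean speed in m/s. With contact_N (N) it stops when the force on the tool has changed by that much, and returns True; else False.
- bot.movej(angles): joint-space move.
- bot.release() and bot.gripper_close(squeeze=None): open the fingers fully, or close them until they stop; squeeze is the grip in N (None keeps the last).
- bot.hold(seconds).
- bot.inverse_kinematics(position, orientation): joint angles nearest the present ones, or None.
- bot.get_image(name): name is "scene" or "top" or "wrist"; returns a dict with "color" (400x640x3 uint8, red, green, blue), "mtx" (3x3 intrinsics, pixels), "pose" (4x4, takes a point from camera to world coordinates). Camera axes: x right, y down, z forward; pixel columns grow to the right and rows downward; lengths in m; the calibration is good to about 2 mm. The wrist camera is an equidistant fisheye: a pixel r from the principal point sees the ray r / f radians off the axis. A picture is of the moment at which its call begins. There is no depth.
A pose or a line that the arm cannot do raises bot.Unreachable and nothing moves.
- bot.finish_job(): hands the job in, once; it reports no verdict.
Readings, each from a call of its own:
- bot.get_time(): time.
- bot.get_joints(): joint angles.
- bot.get_qd(): joint speeds.
- bot.get_tau(): joint torques, N m.
- bot.get_tcp_pos(): TCP position.
- bot.get_tcp_rot(): TCP orientation.
- bot.get_ft_force(): force on the tool from outside, world axes, zero at the start.
- bot.get_wrist_torque(): the same for the moment, N m.
- bot.get_finger_gap(): opening from 0.0 (shut) to 1.0 (fully open).
Only numpy, scipy, OpenCV 4.12 (cv2) and the standard library are available. Lean on these libraries where they do the work, as an engineer would, in place of code of your own. Each camera call takes 0.05 s, during which the arm holds its last target.

TASK

One of the four turned wooden canisters has a lid that is not home: pressed gently near its rim it rocks, while the other three stand firm. Press the lids near their rims until you have found and rocked the loose one, then press that lid down until it is fully home and level, and finish with the fingertips still pressing firmly on it, so that anyone can see which one it was. Only press: do not lift any lid, and leave everything else on the bench where it stands.

Things in the scene. Friction and masses are not known exactly. Their poses are not given: they have to be found in the camera images.
- lid_a: one of four identical light wooden lids: flat disc cap 84 mm across, 26 mm tall, over a canister 74 mm across fixed to the bench. Origin on its axis, 10 mm below its flat top face; z up. Canister heights differ: lid tops lie 70 to 83 mm above the bench, so height does not tell which of the four is loose
- lid_b: another lid, same shape and origin as lid_a. Any of the four may be the loose one; the three that are home stand firm wherever pressed (under 1 mm). The loose one starts level, 4.5 mm short of home; pressed 28 mm from its axis it tips about 0.1 rad under 3 N (that spot sinks 2 to 4 mm) and springs back level
- lid_c: another lid, same shape and origin as lid_a. The loose one, pressed at its middle, resists up to about 8 N, then slides down 4.5 mm to a hard stop, stays there by friction and rocks no more; 15 N is ample
- lid_d: another lid, same shape and origin as lid_a. The three lids that are home fit tightly; the loose one is held by friction only (about 8 N) and could be pulled off upwards, which is not wanted
- bottle: closed white plastic bottle, 48 mm across, 100 mm tall, standing; origin at the centre of its underside; a loose bystander, to be left alone
- sanding_block: cork sanding block 70 x 42 x 28 mm lying flat; origin at the centre of its underside, x along its length; a loose bystander, to be left alone
- cup: open dark wooden cup, 64 mm across the rim, 60 mm tall, standing; origin at the centre of its underside; a loose bystander, to be left alone
- drawer_knob: turned wooden drawer knob, 40 mm across, 43 mm tall, standing on its 34 mm foot; origin at the centre of its underside; a loose bystander, to be left alone
- wood_ring: dark wooden ring, 72 mm outside, 54 mm inside, 18 mm thick, lying flat; origin at the centre of its underside; a loose bystander, to be left alone
- wax_tin: flat round metal tin, 60 mm across, 22 mm tall, lying flat; origin at the centre of its underside; a loose bystander, to be left alone
- gouge: turning gouge 260 mm long, 26 mm wide, 24 mm high, lying; x along it from handle to blade, handle from -110 to +30 mm; origin on its underside; a loose bystander, to be left alone
There are look-alikes about, which are no part of the job. Leave any white look-alike of the part that bears lid_b alone.

How it is judged:
On the way, in this order (a step that is already met when the one before it is completed fails the run):
1. the loose lid is pressed near its rim so that it rocks (tips by more than 0.05 rad) (angle between any of lid_a, lid_b, lid_c, lid_d's own z axis and vertical above 0.05 rad), for 0.05 s.
2. the loose lid is home and level (((distance of lid_a from where it was at the start of the episode above 0.0035 m and angle between lid_a's own z axis and vertical below 0.025 rad and linear speed of lid_a below 0.01 m/s) or (distance of lid_b from where it was at the start of the episode above 0.0035 m and angle between lid_b's own z axis and vertical below 0.025 rad and linear speed of lid_b below 0.01 m/s) or (distance of lid_c from where it was at the start of the episode above 0.0035 m and angle between lid_c's own z axis and vertical below 0.025 rad and linear speed of lid_c below 0.01 m/s) or (distance of lid_d from where it was at the start of the episode above 0.0035 m and angle between lid_d's own z axis and vertical below 0.025 rad and linear speed of lid_d below 0.01 m/s))), for 0.2 s.
At the end, for the whole second after the job is handed in: The lid that rocked is down by at least 3.5 of its 4.5 mm and level within 0.025 rad, at rest, with the fingers pressing on it by more than 2 N; the other lids are within 3 mm and the bystanders within 20 mm of where they began (((distance of lid_a from where it was at the start of the episode above 0.0035 m and angle between lid_a's own z axis and vertical below 0.025 rad and linear speed of lid_a below 0.01 m/s and contact force between the fingers and lid_a above 2 N and distance of each of lid_b, lid_c, lid_d from where it was at the start of the episode below 0.003 m) or (distance of lid_b from where it was at the start of the episode above 0.0035 m and angle between lid_b's own z axis and vertical below 0.025 rad and linear speed of lid_b below 0.01 m/s and contact force between the fingers and lid_b above 2 N and distance of each of lid_a, lid_c, lid_d from where it was at the start of the episode below 0.003 m) or (distance of lid_c from where it was at the start of the episode above 0.0035 m and angle between lid_c's own z axis and vertical below 0.025 rad and linear speed of lid_c below 0.01 m/s and contact force between the fingers and lid_c above 2 N and distance of each of lid_a, lid_b, lid_d from where it was at the start of the episode below 0.003 m) or (distance of lid_d from where it was at the start of the episode above 0.0035 m and angle between lid_d's own z axis and vertical below 0.025 rad and linear speed of lid_d below 0.01 m/s and contact force between the fingers and lid_d above 2 N and distance of each of lid_a, lid_b, lid_c from where it was at the start of the episode below 0.003 m)) and distance of each of bottle, sanding_block, cup, drawer_knob, wood_ring, wax_tin, gouge from where it was at the start of the episode below 0.02 m); the arm keeps its last pose, push and grip.
It fails at once if a lid is lifted (moved by more than 8 mm) (distance of any of lid_a, lid_b, lid_c, lid_d from where it was at the start of the episode above 0.008 m).
It fails at once if a bystander is shifted by more than 20 mm or lifted (distance of any of bottle, sanding_block, cup, drawer_knob, wood_ring, wax_tin, gouge from where it was at the start of the episode above 0.02 m).
It also fails if it takes over 48 s, if anything falls off the work surface, if the arm or the gripper's body presses on something with over 40 N, if the wrist force passes 120 N, or if a joint passes its speed limit or range.

## Working session

There is one attempt and no reset: what is moved stays moved. The work goes in short steps, each a Python script; the robot and the scene stay as the last script left them, time stands still between calls to the robot, and variables do not carry over. Pictures are saved under pics/ and viewed, and the job is handed in when it is done.

```bash
mkdir -p pics; ls; python3 - <<'E'
from bench import bot
import cv2,numpy as np
for n in ["scene","top","wrist"]:
    d=bot.get_image(n); cv2.imwrite(f"pics/{n}0.png",d["color"][:,:,::-1]); np.savez(f"pics/{n}0.npz",**d)
    print(n,d["mtx"].tolist(),d["pose"].round(4).tolist())
print(bot.get_time(),bot.get_tcp_rot(),bot.get_ft_force())
E
```

```text
pics
scene [[376.77528014584834, 0.0, 319.7652484810524], [0.0, 376.77528014584834, 206.70402904069275], [0.0, 0.0, 1.0]] [[0.1725, 0.5715, -0.8023, 1.2499], [0.9849, -0.1102, 0.1332, -0.0212], [-0.0123, -0.8131, -0.5819, 0.5626], [0.0, 0.0, 0.0, 1.0]]
top [[429.17258538195205, 0.0, 320.2525720135065], [0.0, 429.17258538195205, 198.12783571409054], [0.0, 0.0, 1.0]] [[0.0252, -0.9891, 0.1448, 0.4429], [-0.9997, -0.0246, 0.0054, 0.076], [-0.0018, -0.1449, -0.9894, 1.034], [0.0, 0.0, 0.0, 1.0]]
wrist [[309.70691628693146, 0.0, 319.39196019560933], [0.0, 309.70691628693146, 197.74379801786318], [0.0, 0.0, 1.0]] [[0.229, 0.928, 0.2939, 0.073], [0.9734, -0.2176, -0.0716, 0.6496], [-0.0025, 0.3025, -0.9531, 0.3733], [0.0, 0.0, 0.0, 1.0]]
0.15 [ 7.84108851e-01  6.20622837e-01 -6.22147671e-04  4.64948993e-04] [ 1.0399034   0.46341662 -0.05801705]
```

View pics/top0.png

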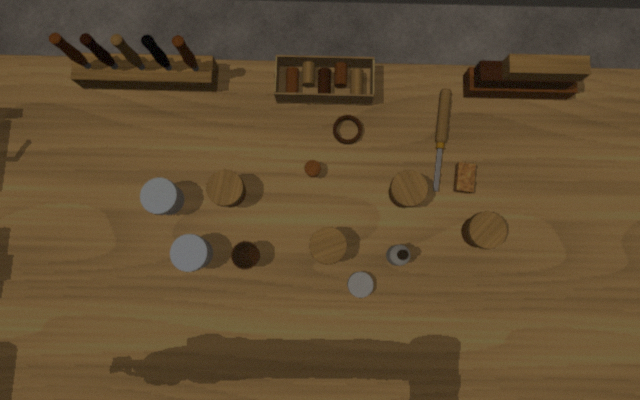

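View pics/scene0.png

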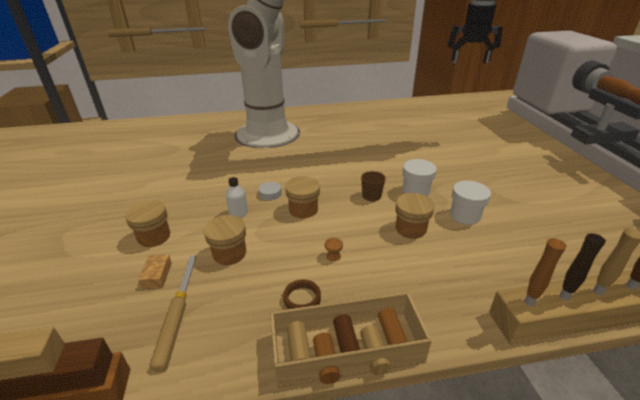

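View pics/wrist0.png

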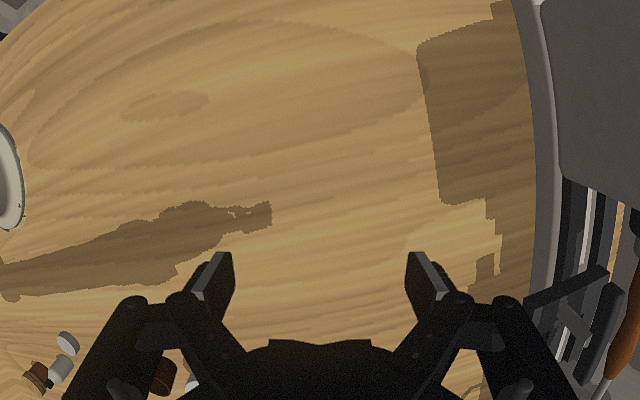

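The top view shows four tan lids near (225,188), (409,188), (328,245) and (488,230). White look-alikes are at (162,197) and (190,253). I'll enlarge them in both views.

```bash
python3 - <<'E'
import cv2,numpy as np
def tiles(n,pts,h,sc,out):
    im=cv2.imread(f"pics/{n}0.png"); T=[]
    for u,v in pts:
        c=im[v-h:v+h,u-h:u+h]; c=cv2.resize(c,None,fx=sc,fy=sc,interpolation=cv2.INTER_CUBIC)
        c=cv2.convertScaleAbs(c,alpha=1.6)
        for k in range(0,2*h,10):
            cv2.line(c,(k*sc,0),(k*sc,6),(0,0,255),1);cv2.putText(c,str(u-h+k),(k*sc,16),0,.35,(0,0,255))
            cv2.line(c,(0,k*sc),(6,k*sc),(0,0,255),1);cv2.putText(c,str(v-h+k),(8,k*sc+4),0,.35,(0,0,255))
        T.append(c)
    cv2.imwrite(out,np.vstack([np.hstack(T[:2]),np.hstack(T[2:])]))
tiles("top",[(225,188),(409,188),(328,245),(488,230)],25,6,"pics/topc.png")
tiles("scene",[(413,212),(226,238),(303,195),(150,222)],30,5,"pics/scenec.png")
E
```

```text
(no output)
```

View pics/topc.png

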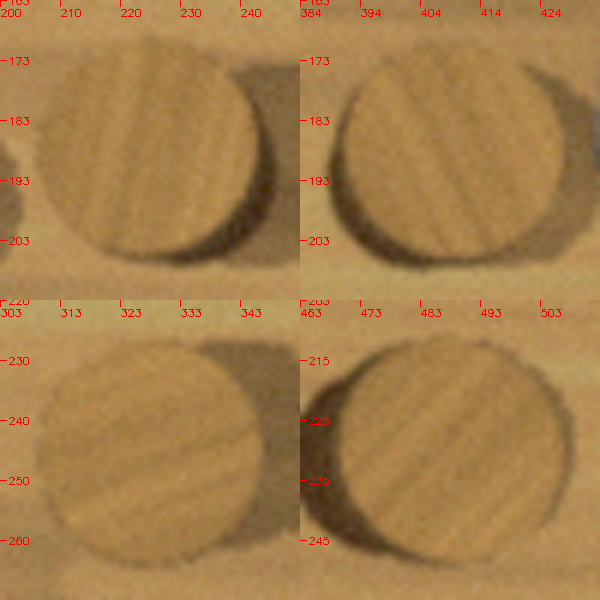

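View pics/scenec.png

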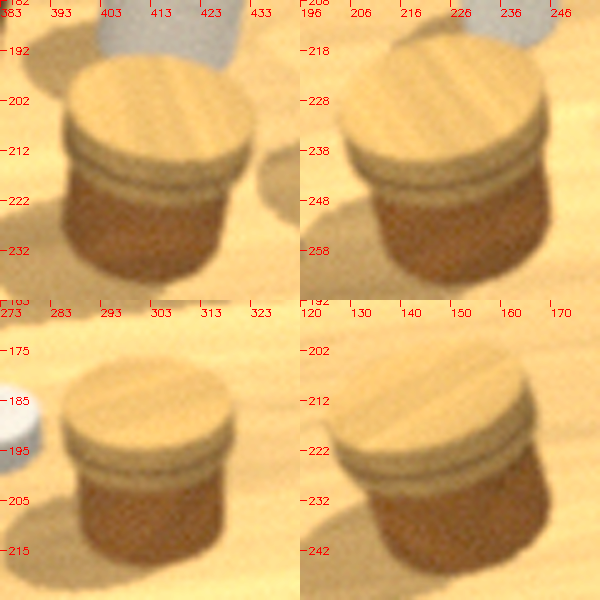

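Each lid top reads as a ~37 px disc, which is the right size. Next I triangulate the disc centres from the two views.

```bash
cat > h.py <<'E'
import numpy as np
def ray(n,uv):
    d=np.load(f"pics/{n}0.npz"); K=d["mtx"];P=d["pose"]
    r=P[:3,:3]@np.array([(uv[0]-K[0,2])/K[0,0],(uv[1]-K[1,2])/K[1,1],1]); return P[:3,3],r/np.linalg.norm(r)
def plane(n,uv,z):
    o,r=ray(n,uv); return o+r*(z-o[2])/r[2]
def tri(a,b):
    A=[];B=[]
    for o,r in (a,b):
        M=np.eye(3)-np.outer(r,r);A.append(M);B.append(M@o)
    p=np.linalg.lstsq(np.vstack(A),np.hstack(B),rcond=None)[0]
    return p,[np.linalg.norm(np.cross(p-o,r)) for o,r in (a,b)]
E
python3 - <<'E'
from h import *
T=dict(L1=(224.5,188.2),L2=(410,187.8),L3=(328,245.5),L4=(488.7,230.2))
S=dict(L1=(415,203.4),L2=(224.8,227.4),L3=(302.8,185.8),L4=(146,211))
for k in T:
    p,e=tri(ray("top",T[k]),ray("scene",S[k])); print(k,p.round(4),np.round(e,4), plane("top",T[k],.077).round(4))
for k,uv,z in [("bottle",(400,254),.1),("tin",(361,285),.022),("knob",(313,169),.043),("cup",(245,255),.06),("block",(466,178),.028),("gougeH",(444,90),.024),("gougeT",(436,190),.02),("wh1",(158,195),.07),("wh2",(187,252),.07)]: print(k,plane("top",uv,z).round(3))
E
```

```text
L1 [0.6018 0.3016 0.072 ] [0.0022 0.0022] [0.6003 0.2983 0.077 ]
L2 [ 0.612  -0.1187  0.0747] [0.0027 0.0027] [ 0.6116 -0.121   0.077 ]
L3 [0.4778 0.0636 0.0709] [0.0023 0.0023] [0.4773 0.0614 0.077 ]
L4 [ 0.5199 -0.293   0.0752] [0.0032 0.0032] [ 0.5202 -0.2957  0.077 ]
bottle [ 0.462 -0.094  0.1  ]
tin [ 0.39  -0.018  0.022]
knob [0.657 0.1   0.043]
cup [0.452 0.247 0.06 ]
block [ 0.647 -0.265  0.028]
gougeH [ 0.868 -0.217  0.024]
gougeT [ 0.618 -0.195  0.02 ]
wh1 [0.582 0.45  0.07 ]
wh2 [0.455 0.375 0.07 ]
```

```bash
cat >> h.py <<'E'
L=dict(L1=(.601,.300),L2=(.612,-.1195),L3=(.4775,.0625),L4=(.520,-.2945))
def q(a): return [np.cos(a/2),np.sin(a/2),0,0]
def above(bot,k,s,z=.15):
    c=np.array(L[k]); a=np.arctan2(c[1],c[0]); t=np.array([-np.sin(a),np.cos(a)])
    p=c+s*t; bot.goto([*p,z],q(a)); return p
def probe(bot,k,s=.030):
    p=above(bot,k,s)
    bot.servo_line([*p,.095],.12)
    bot.hold(.1); f0=bot.get_ft_force()
    hit=bot.servo_line([*p,.060],.02,contact_N=1.5)
    z0=bot.get_tcp_pos()[2]; f=bot.get_ft_force()-f0
    print(k,"hit",hit,round(z0,4),f.round(2),"f0",f0.round(2),"t",bot.get_time())
    zt=z0
    while hit and z0-zt<.0045:
        zt-=.0005; bot.servo_line([*p,zt],.02); bot.hold(.05)
        f=bot.get_ft_force()-f0; z=bot.get_tcp_pos()[2]
        print("  cmd %.1f mm act %.2f mm F"%((z0-zt)*1e3,(z0-z)*1e3),f.round(2), bot.get_wrist_torque().round(2))
        if f[2]>4.5: break
    print("t",bot.get_time()); return p
E
python3 - <<'E'
from bench import bot
from h import *
bot.gripper_close(20)
print(bot.get_time(),bot.get_finger_gap(),bot.get_tcp_pos())
probe(bot,"L1")
import cv2
d=bot.get_image("scene"); cv2.imwrite("pics/s1.png",d["color"][:,:,::-1])
E
```

```text
0.9167 -0.0009218474103064372 [0.14928233 0.63261183 0.23132375]
L1 hit True 0.076 [-0.34 -1.26  3.93] f0 [0.34 0.26 0.87] t 4.5833
  cmd 0.5 mm act 0.02 mm F [-1.49 -1.21  4.77] [-0.26  0.37  0.01]
t 4.8833
```

View pics/s1.png

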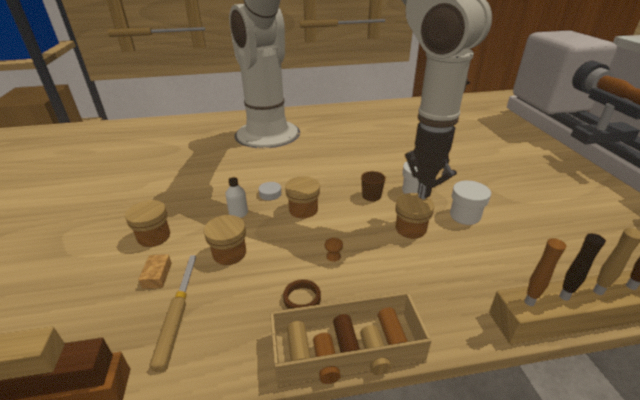

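The fingers press the first lid near its far rim, at about (425,195) in the scene view. It stands firm: 0.02 mm at 4.8 N, with the top at 76 mm. Next lid.

```bash
python3 - <<'E'
from bench import bot
from h import *
p=bot.get_tcp_pos(); bot.servo_line([p[0],p[1],.13],.15)
probe(bot,"L3")
E
```

```text
L3 hit True 0.073 [-0.06  1.55  2.71] f0 [-0.23 -0.51 -0.3 ] t 8.2583
  cmd 0.5 mm act 0.44 mm F [-0.05  2.1   2.69] [0.42 0.08 0.02]
  cmd 1.0 mm act 0.91 mm F [-0.07  2.86  4.13] [0.64 0.17 0.01]
  cmd 1.5 mm act 1.41 mm F [-0.39  5.17  4.83] [ 0.84  0.26 -0.04]
t 9.1583
```

This lid gives way. I'll look before pressing further.

```bash
python3 - <<'E'
from bench import bot
import cv2,numpy as np
d=bot.get_image("scene")["color"][:,:,::-1]; a=cv2.imread("pics/scene0.png")
c=lambda i: cv2.resize(i[150:230,260:350],None,fx=4.4,fy=5,interpolation=cv2.INTER_CUBIC)
w=bot.get_image("wrist")["color"][:,:,::-1]; cv2.imwrite("pics/w2.png",w)
cv2.imwrite("pics/s2.png",np.hstack([c(a),c(d)]))
print(bot.get_ft_force(),bot.get_tcp_pos(),bot.get_time())
E
```

```text
[-1.61571227  4.28377198  3.51622385] [0.47365271 0.0925793  0.07156594] 9.2583
```

View pics/s2.png

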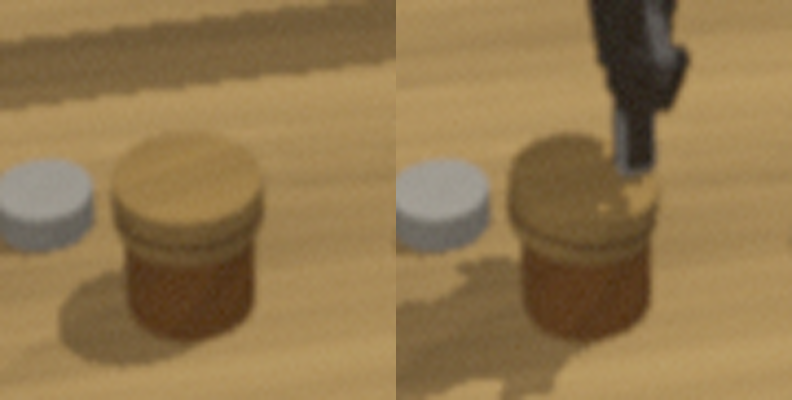

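View pics/w2.png

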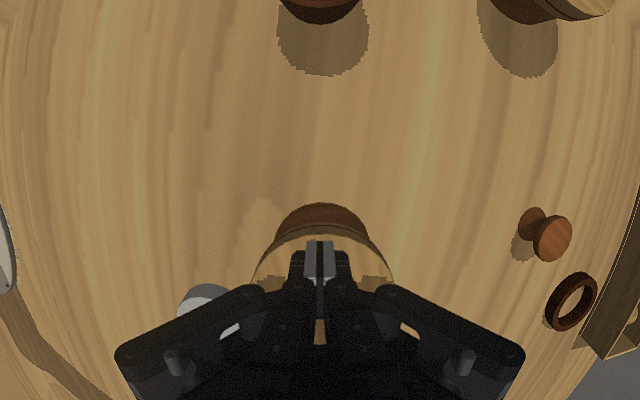

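The lid's near-finger side looks lower than before. I'll back off in steps to find the free height of that spot, which shows how far it sank and whether it springs back.

```bash
python3 - <<'E'
from bench import bot
p=bot.get_tcp_pos()
z=.0715-.0005
bot.servo_line([p[0],p[1],z],.02); bot.hold(.15); print(round(z,4),bot.get_tcp_pos()[2].round(4),bot.get_ft_force().round(2))
for i in range(10):
    z+=.0007; bot.servo_line([p[0],p[1],z],.02); bot.hold(.05); print(round(z,4),bot.get_tcp_pos()[2].round(4),bot.get_ft_force().round(2))
print(bot.get_time())
E
```

```text
0.071 0.0713 [-2.08  4.64  7.11]
0.0717 0.0716 [-1.21  3.31  2.99]
0.0724 0.0723 [-0.37  2.12  2.69]
0.0731 0.073 [-0.14  1.13  1.53]
0.0738 0.0737 [-0.17 -0.64  0.15]
0.0745 0.0744 [ 0.08 -0.14  0.32]
0.0752 0.0752 [ 0.84 -0.18  0.48]
0.0759 0.0759 [ 0.01 -0.17 -0.64]
0.0766 0.0766 [-0.01  0.63 -0.26]
0.0773 0.0773 [ 1.37  0.31 -0.1 ]
0.078 0.078 [-0.37 -0.19  0.49]
12.6583
```

The spot sank 2.5 mm at 30 mm from the axis, about 0.08 rad, and sprang back free at 73.8 mm. This is the loose lid. Next I press its middle, where home should be at about 69.3 mm.

```bash
python3 - <<'E'
from bench import bot
from h import *
import cv2
bot.servo_line([*bot.get_tcp_pos()[:2],.085],.1)
c=L["L3"]
bot.servo_line([*c,.085],.1); bot.servo_line([*c,.077],.05); bot.hold(.1); f0=bot.get_ft_force(); print(f0.round(2))
hit=bot.servo_line([*c,.067],.015,contact_N=15)
for i in range(3):
    print(hit,bot.get_tcp_pos().round(4),(bot.get_ft_force()-f0).round(2),bot.get_wrist_torque().round(2),bot.get_time()); bot.hold(.2)
cv2.imwrite("pics/s3.png",bot.get_image("scene")["color"][:,:,::-1])
E
```

```text
[ 0.42  1.32 -0.14]
True [0.4779 0.0626 0.0701] [-1.5  -2.69  8.46] [-0.06  0.36 -0.02] 14.3083
True [0.4778 0.0626 0.0701] [-2.54 -1.27  7.87] [0.01 0.37 0.02] 14.5083
True [0.4779 0.0626 0.0701] [-1.93 -1.97  7.46] [-0.05  0.38  0.01] 14.7083
```

```bash
python3 - <<'E'
from bench import bot
from h import *
import cv2
c=L["L3"]
z=bot.get_tcp_pos()[2]
for i in range(8):
    z-=.0005; bot.servo_line([*c,z],.01); bot.hold(.15)
    f=bot.get_ft_force(); print(round(z,4),bot.get_tcp_pos()[2].round(4),f.round(2),bot.get_time())
    if f[2]>17: break
bot.hold(.3)
print(bot.get_tcp_pos().round(4),bot.get_ft_force().round(2),bot.get_wrist_torque().round(2))
a=cv2.imread("pics/scene0.png"); d=bot.get_image("scene")["color"][:,:,::-1]
cv2.imwrite("pics/s4f.png",d)
k=lambda i: cv2.resize(i[150:230,260:350],None,fx=4.4,fy=5,interpolation=cv2.INTER_CUBIC)
cv2.imwrite("pics/s4.png",np.hstack([k(a),k(d)]))
E
```

```text
0.0696 0.0702 [-1.35  0.37  6.94] 15.3583
0.0691 0.0701 [-3.3  -0.54 11.15] 15.7583
0.0686 0.07 [-4.04 -0.26 16.22] 16.1583
0.0681 0.0699 [-5.95 -0.57 20.38] 16.5583
[0.4779 0.0626 0.0699] [-5.98 -1.04 20.74] [-0.14  1.31 -0.02]
```

View pics/s4.png

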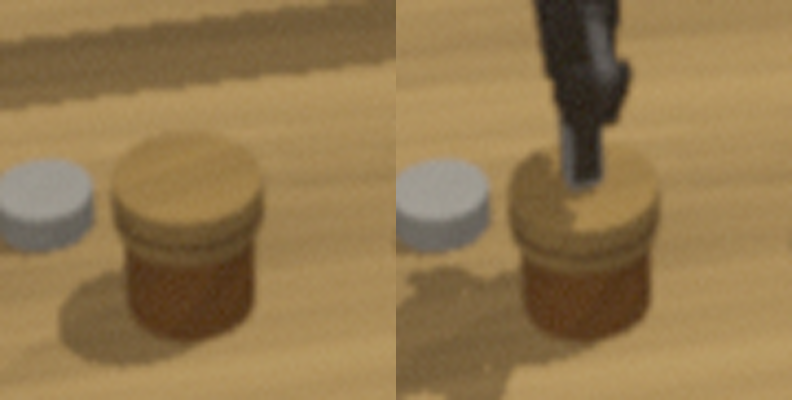

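View pics/s4f.png

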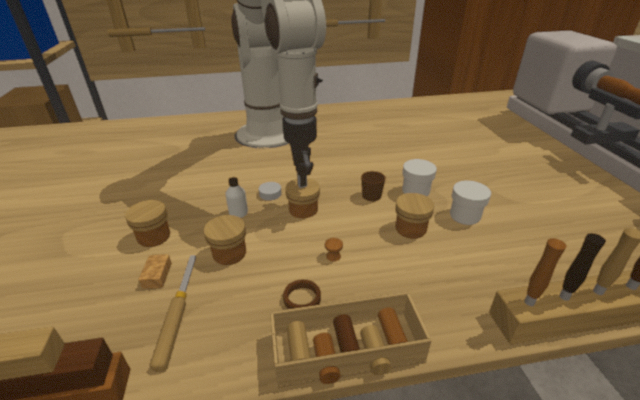

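The arm now meets a hard stop: 0.1 mm per 4 N up to 20 N, at z = 69.9 mm. I'll measure the lid's descent in the image before handing in.

```bash
python3 - <<'E'
from bench import bot
from h import *
import cv2
def avg(n): return np.mean([bot.get_image(n)["color"].astype(np.float32) for _ in range(4)],0)
d=cv2.cvtColor(avg("scene"),cv2.COLOR_RGB2GRAY); a=cv2.imread("pics/scene0.png").astype(np.float32); a=cv2.cvtColor(a,cv2.COLOR_BGR2GRAY)
D=np.load("pics/scene0.npz");K=D["mtx"];P=np.linalg.inv(D["pose"])
def pr(x): y=P[:3,:3]@x+P[:3,3]; return (K@y/y[2])[:2]
x=np.array([.51,.0625,.065]); print("expected px for 4.5mm",pr(x-[0,0,.0045])-pr(x))
for nm,(r0,r1,c0,c1) in dict(rimR=(186,207,304,322),rimL=(186,207,284,304),rim=(188,206,288,318),body=(208,222,285,322),L2=(212,262,203,248),L1=(190,235,394,436),L4=(200,245,126,170)).items():
    W=np.eye(2,3,dtype=np.float32)
    try:
        cc,W=cv2.findTransformECC(a[r0:r1,c0:c1],d,np.float32([[1,0,c0],[0,1,r0]]),cv2.MOTION_TRANSLATION,(3,200,1e-5),None,1)
        print(nm,(W[:,2]-[c0,r0]).round(2),round(cc,3))
    except cv2.error as e: print(nm,"fail")
print(bot.get_tcp_pos().round(4),bot.get_ft_force().round(2),bot.get_time())
E
```

```text
expected px for 4.5mm [0.07133771 1.5709179 ]
rimR [-0.02  1.7 ] 0.994
rimL [0.75 2.26] 0.855
rim [0.16 1.95] 0.908
body [-0.03  0.05] 0.998
L2 [-0.01  0.3 ] 0.927
L1 [-0.01  0.01] 0.998
L4 [0.13 0.23] 0.938
[0.478  0.0626 0.0699] [-6.01 -0.69 20.93] 17.1083
```

The unshaded rim dropped 1.7 px (4.5 mm should give 1.57 px), and the canister body stayed still. The lid is home under 20 N, so I'm handing in.

```bash
python3 - <<'E'
from bench import bot
bot.finish_job(); 
E
```

```text
the job is handed in; nothing more can be done
```

I found the loose lid, rocked it, pressed it home and handed the job in at about 17 s, with the shut fingertips still pressing on it with about 20 N. No verdict is reported, so the results below rest on my own checks.

- **Finding it:** I pressed two of the four lids near their rims. The lid at about (0.601, 0.300) stood firm, moving 0.02 mm at 4.8 N. The lid at about (0.478, 0.063) sank about 2.5 mm, which is a tilt of roughly 0.08 rad, and sprang back. I did not touch the other two.
- **Pressing it home:** Pressed at its middle, the loose lid slid down to a hard stop at 69.9 mm, giving only 0.1 mm per 4 N up to 20 N.
- **Descent check:** The clean, unshaded part of the rim moved 1.7 px in the scene camera, against 1.57 px expected for 4.5 mm. The canister body stayed still (0.05 px).

**Checks that disagreed:**
- The height difference by touch was only 3.9 mm. My explanation, not confirmed, is that the lid had already slid slightly during rocking, when the force peaked near 7 N.
- The shaded side of the rim gave a poorer image match, at 2.3 px.
- The two untouched lids showed apparent image shifts of 0.2–0.3 px, probably from shadow changes.
- I did not measure the final level of the lid separately.
- For the bystanders I relied on the last scene picture, where nothing looked moved.

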